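# Commission a new cartridge in the water filter

### The job

Take the loose orange transport cap off the filter cartridge in the water filter's open drawer and set it down upright in the round grey-rimmed cap rest without dropping it. Then push the drawer fully home until it clicks in, without slamming it. Leave the other things on the worktop where they are.

Things in the scene. Friction and masses are not known exactly. Their poses are not given: they have to be found in the camera images.
- filter_unit: countertop water filter, white, fixed. Origin: middle of its front face (156 mm wide, y) at worktop height; x points into the unit (175 mm deep; the way the drawer closes), z up. Flat lintel over the drawer bay: underside 100 mm, top 125 mm high. A tower 240 mm high starts 80 mm behind the front face; its spout reaches to 49 mm behind it, 187 mm up
- filter_drawer: the unit's drawer. Axes as the unit's; its origin lies on the unit's origin when fully home and as far in front of it (along -x of the unit) as the drawer is open, at most 0.15 m. Friction 1.5 N. Over the last 15 mm a sprung detent resists (6 N in all); past 6 mm it draws the drawer in. Blue front panel 148 mm wide, 16 to 94 mm high, its face at x = -13 mm
- drawer_handle (a point): middle of the steel bar handle of the drawer: a bar 100 mm long along the unit's y, about 10 mm thick, 35 mm in front of the blue panel, 64 mm above the worktop; x, y, z as the unit's
- cartridge_neck (a point): middle of the top of the cartridge's white neck, 90 mm above the worktop. The cartridge is fixed in the drawer: body 84 mm across with its shoulder at 64 mm height, neck 48 mm across and 26 mm high. This point is 106 mm behind the handle bar along the unit's x
- cap: loose orange cap, about 60 g: skirt 64 mm across (54 inside), 26 mm high, open below; on top a round knob 36 mm across, 30 mm high; 56 mm in all. Origin: centre of the skirt's lower edge, z up; round, yaw is irrelevant. It starts over the neck, origin 20 mm below the neck's top: lift it straight up over 20 mm to free it. While it is on, it strikes the lintel and the drawer cannot close
- cap_rest: round dish with a grey rim and a black floor and foot, foot 104 mm across, fixed to the worktop. Origin: centre of its underside, z up. Its floor is 6 mm above the worktop, the rim's top 24 mm above the worktop, about 85 mm across inside
- tin: bystander: short food tin, 75 mm across, 58 mm high; origin at the centre of its underside
- timer: bystander: red and white kitchen timer, 64 mm across, 46 mm high; origin at the centre of its underside
- jar: bystander: spice jar with dark lid, 41 mm across, 105 mm high; origin at the centre of its underside
Mind the look-alikes: they are no part of the job. Several things have the shape of the cap; the one meant has the colours described above.

How it is judged:
By the outcome, as a careful person would: the job done as asked, in the order asked, and still so for the second after the job is handed in, with the robot touching nothing.
It also fails if it takes over 58 s, if anything falls off the work surface, if the arm or the gripper's body presses on something with over 40 N, if the wrist force passes 120 N, or if a joint passes its speed limit or range.

### The arm

A 6-joint arm with a two-finger parallel gripper is mounted at the origin on a cart in front of the work surface, level with it; the furniture and walls round the work are solid. World frame = base frame: x ahead of the robot, y to its left, z up, the work surface at z = 0. Lengths are in mm, angles in rad, forces in N, time in s.
With the tool pointing down it reaches from about 350 to 875 mm from the base axis. Payload 4.2 kg.
Tool frame: the origin (TCP) lies midway between the tips of the shut fingers; the grasp point (between the pads) lies 19 mm behind it; z points along the fingers, y is the line along which they close (so a half turn about z gives the same grasp; the last joint's range is limited). The gripper opens to 85 mm and grips with 20 to 120 N. Pads are 22 mm wide; open, the fingers measure 114 mm over their backs; the gripper's body (76 mm by 85 mm) begins 54 mm behind the grasp point. The pads swing forward as they close: fully open they stand 13 mm farther back than shut.
Start: joints at [1.371, 0.385, 0.008, 0, -1.194, -0.259], TCP at [276.762, 560.359, 192.112] pointing down, gripper open.
Joint ranges: [-3.14, 3.14], [-1.21, 2.06], [-1.07, 1.41], [-3.16, 2.05], [-2.99, -0.16], [-3.1, 3.1]. Speed limits (rad/s): [2.79, 2.79, 3.14, 3.14, 3.14, 3.14].

### API

Orientations are given as a unit quaternion [x, y, z, w].
In Python, from bench import * gives the robot as it stands.
- The arm moves only by the tool drive_tool, never from a script. Its argument "plan" is a list that holds one entry, the list of rows, each a list of 5 numbers: the closure, from -1 (fully open) to 1 (shut), then the shift along the world's x, y, z in mm, then the turn about the world's z in degrees. A call has 1 to 20 rows; each row shifts and turns the commanded pose from where the row before left it; what a row does not reach is not made up. A row lasts 1/12 s, in which the tool goes at most 41.7 mm and 7.16 degrees, less where a joint would pass 70% of its speed; a pose out of reach is approached as far as the arm can. A call is refused whole if a number of a shift passes 41.7 or a number of a turn 7.16, either way. A call with a gripper value outside its range is refused whole. The fingers move at their own pace and stop on an object; the grip force is fixed at half the most. Time passes only in rows, so rows that do not move let the fingers close. It gives the time, the measured TCP pose, the force, the opening and the grip force at its end, in the units of the state.
- read_state(): the state, without advancing time (a new reading comes with each control period).
- get_image(name): name is "scene" or "top" or "wrist"; returns (picture, depth): 384x512x3 uint8, red, green, blue; 384x512 float32, mm along the optical axis (not along the pixel's ray), 0 where there is no reading.
- camera_model(name): a dict with "fx", "fy", "cx", "cy" (pixels), "R" (3x3) and "t" (3): a world point X has camera coordinates R X + t; the wrist camera has in their place "mount" (4x4, takes a point from camera to tool coordinates, whose origin is the TCP and whose axes are the flange's). Camera axes: x right, y down, z forward; pixel columns grow to the right and rows downward; lengths in mm; the calibration is good to about 2 mm. A picture is of the moment at which its call begins: read the wrist's pose just before it. camera_model takes no time and is no camera call.
- job_done(): hands the job in; it is judged then, once.
The state is a dict: "clock": time; "joints": joint angles; "joint_vel": joint speeds; "joint_efforts": joint torques, N m; "position": TCP position; "ee_rot": TCP orientation; "contact_force": force on the tool from outside, world axes, zero at the start; "wrist_torque": the same for the moment, N m; "gripper_width": finger opening in mm; "grasp_force": force on a finger pad.
Only numpy, scipy, OpenCV 4.12 (cv2) and the standard library are available. Lean on these libraries where they do the work, as an engineer would, in place of code of your own. Each camera call takes 0.05 s, during which the arm holds its last target. There are 200 camera calls.

## Working session

There is one attempt and no reset: what is moved stays moved. The work goes in short steps, Python scripts to look and compute and a tool call to move; the robot and the scene stay as the last step left them, time stands still between calls to the robot, and variables do not carry over. Pictures are saved under pics/ and viewed, at most 12 in all, crops included, and the job is handed in when it is done.

Besides the shell and the picture viewer there is one more tool, called after "Emit:" as a command line: name --argument value ..., lists and objects as JSON in quotes. drive_tool: Moves the arm, as the interface text tells. Its arguments: {"type":"object","properties":{"plan":{"type":"array"}},"required":["plan"]}

```bash
ls; mkdir -p pics
python3 - <<'E'
from bench import *
import cv2,numpy as np
s=read_state();print({k:np.round(v,3).tolist() for k,v in s.items()})
ims=[]
for n in("scene","top"):
    p,d=get_image(n);np.savez(f"{n}0.npz",p=p,d=d)
    cv2.imwrite(f"pics/{n}0.png",p[...,::-1])
    m=camera_model(n);print(n,{k:np.round(v,3).tolist() for k,v in m.items()})
print(camera_model("wrist"))
E
```

```text
pics
{'clock': 0.0, 'joints': [1.371, 0.386, 0.007, -0.001, -1.194, -0.259], 'joint_vel': [0.0, -0.0, 0.0, -0.002, 0.003, 0.001], 'joint_efforts': [0.0, -39.229, 18.84, 4.186, -0.005, -0.0], 'position': [276.469, 559.776, 190.993], 'ee_rot': [0.974, -0.227, -0.0, 0.001], 'contact_force': [-0.956, -0.749, -0.625], 'wrist_torque': [-0.019, -0.013, 0.024], 'grasp_force': 0.0, 'gripper_width': 85.409}
scene {'fx': 490.014, 'fy': 490.014, 'cx': 259.408, 'cy': 195.121, 'R': [[0.822, -0.569, -0.001], [-0.431, -0.623, -0.653], [0.371, 0.537, -0.758]], 't': [-348.654, 379.164, 1197.0]}
top {'fx': 480.96, 'fy': 480.96, 'cx': 257.823, 'cy': 191.568, 'R': [[0.022, -1.0, -0.022], [-0.998, -0.021, -0.06], [0.059, 0.024, -0.998]], 't': [150.49, 511.247, 1117.563]}
{'fx': 323.0571426693352, 'fy': 323.0571426693352, 'cx': 257.8818517785415, 'cy': 188.54416532021722, 'mount': array([[-1.47938282e-03, -9.58765217e-01, -2.84195477e-01,
         7.08914707e+01],
       [ 9.99997872e-01, -1.00971397e-03, -1.79911741e-03,
        -2.12103851e-02],
       [ 1.43797505e-03, -2.84197534e-01,  9.58764671e-01,
        -1.82220640e+02],
       [ 0.00000000e+00,  0.00000000e+00,  0.00000000e+00,
         1.00000000e+00]])}
```

View pics/scene0.png

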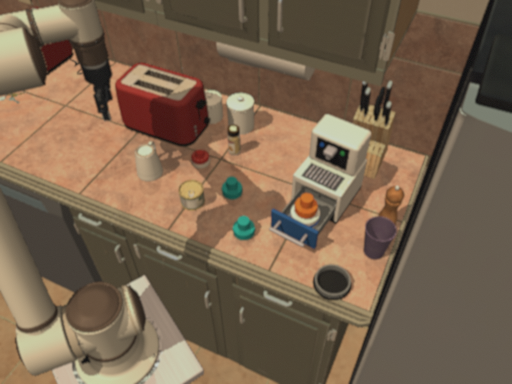

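View pics/top0.png

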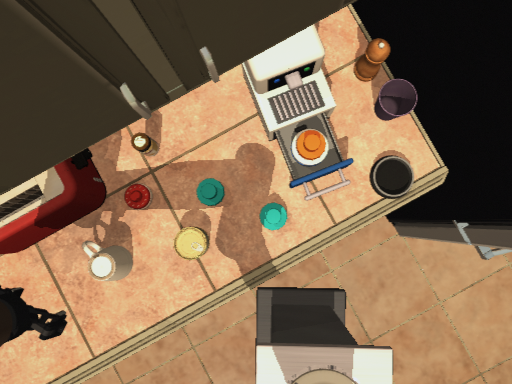

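The orange cap is at scene (306,206) / top (313,144). The cap-shaped look-alikes are teal, at top (210,191) and (273,216). The cap rest is at top (392,177) and the handle bar at top (327,188). Next I measure these.

```bash
cat > h.py <<'E'
import numpy as np,cv2
from bench import *
def cloud(d,m,T=None):
    v,u=np.mgrid[:384,:512]
    c=np.stack([(u-m["cx"])/m["fx"]*d,(v-m["cy"])/m["fy"]*d,d],-1)
    if T is None: return (c-m["t"])@m["R"]
    M=T@m["mount"]; return c@M[:3,:3].T+M[:3,3]
def circ(p):
    A=np.c_[2*p[:,:2],np.ones(len(p))];s=np.linalg.lstsq(A,(p[:,:2]**2).sum(1),rcond=None)[0]
    return s[:2],np.sqrt(s[2]+s[0]**2+s[1]**2)
E
python3 - <<'E'
from h import *
for n in("top","scene"):
    z=np.load(n+"0.npz");p,d=z["p"],z["d"];P=cloud(d,camera_model(n))
    hsv=cv2.cvtColor(p,cv2.COLOR_RGB2HSV);ok=d>0
    H,S,V=[hsv[...,i].astype(int) for i in range(3)]
    r=lambda a:np.round(a,1).tolist()
    print(n)
    c0=(313,144) if n=="top" else (306,206)
    v,u=np.mgrid[:384,:512]
    near=np.hypot(u-c0[0],v-c0[1])<22
    o=near&(H<16)&(S>170)&ok&(P[...,2]>80)
    q=P[o];print("orange",len(q),r(np.percentile(q[:,2],[5,50,95])))
    k=q[q[:,2]>115];b=cv2.minEnclosingCircle(k[:,:2].astype(np.float32));print("knob",len(k),b,r(np.median(k,0)),r(k.min(0)),r(k.max(0)))
    bl=(H>100)&(H<125)&(S>150)&ok&(P[...,2]>60)&(P[...,2]<105)&(np.hypot(u-c0[0],v-c0[1])<60)
    q=P[bl];print("blue",len(q),r(q.mean(0)),r(np.percentile(q[:,2],[5,50,95])))
    l=cv2.fitLine(q[:,:2].astype(np.float32),cv2.DIST_HUBER,0,.01,.01).ravel();t=(q[:,:2]-l[2:])@l[:2];print("line",l,np.degrees(np.arctan2(-l[0],l[1])),t.min(),t.max())
    rc=(392,177) if n=="top" else (333,282)
    nr=np.hypot(u-rc[0],v-rc[1])<32
    q=P[nr&ok&(P[...,2]>17)&(P[...,2]<32)];b=circ(q);print("rim",len(q),r(np.median(q[:,2])),b,cv2.minEnclosingCircle(q[:,:2].astype(np.float32)))
    q=P[nr&ok&(V<60)];print("floor z",r(np.percentile(q[:,2],[5,50,95])))
    # handle
    if n=="top":
        hd=(u>300)&(u<355)&(v>168)&(v<205)&ok&(P[...,2]>50)&(P[...,2]<80)&(S<110)
        q=P[hd];print("handle",len(q),r(q.mean(0)));
        l=cv2.fitLine(q[:,:2].astype(np.float32),cv2.DIST_HUBER,0,.01,.01).ravel();print(l,np.degrees(np.arctan2(-l[0],l[1])))
        print([ (uu,vv,r(P[vv,uu])) for uu,vv in [(327,188),(310,195),(345,181),(230,250),(397,99),(320,172)]])
z=np.load("top0.npz");cv2.imwrite("pics/crop.png",cv2.resize(z["p"][90:220,250:430,::-1],None,fx=4,fy=4,interpolation=cv2.INTER_CUBIC))
E
```

```text
top
orange 650 [92.8, 97.9, 128.2]
knob 222 ((610.723388671875, 45.448795318603516), 17.933454513549805) [609.9, 46.7, 126.1] [593.3, 29.9, 115.1] [627.7, 62.3, 131.2]
blue 350 [548.6, 21.9, 91.5] [74.9, 93.2, 96.8]
line [ 3.8474905e-01 -9.2302120e-01  5.4842438e+02  2.1824539e+01] -157.37184 -72.28509471427192 73.62647332069955
rim 313 23.8 (array([ 550.51161086, -152.75107562]), np.float64(45.04117328279243)) ((550.1600952148438, -153.43382263183594), 48.38479232788086)
floor z [1.9, 6.5, 13.3]
handle 318 [517.8, 7.9, 68.3]
[ 3.7936160e-01 -9.2524850e-01  5.1437921e+02  6.2061105e+00] -157.70586
[(327, 188, [516.0, 5.1, 70.0]), (310, 195, [499.5, 42.9, 69.4]), (345, 181, [532.6, -35.0, 69.6]), (230, 250, [368.2, 225.0, -1.8]), (397, 99, [732.0, -161.2, 26.8]), (320, 172, [549.5, 23.6, 92.0])]
scene
orange 385 [85.2, 96.5, 125.9]
knob 119 ((610.60302734375, 45.14741134643555), 19.84085464477539) [610.0, 40.5, 123.3] [593.7, 25.7, 115.7] [628.4, 60.4, 130.7]<stdin>:15: RuntimeWarning: Mean of empty slice.
  ret = um.true_divide(
Traceback (most recent call last):
IndexError: index -1 is out of bounds for axis 0 with size 0
```

Run:
```python
from h import *
r=lambda a:np.round(a,1).tolist()
ex=np.array([np.cos(np.radians(22.5)),np.sin(np.radians(22.5))]);ey=np.array([-ex[1],ex[0]])
z=np.load("top0.npz");p,d=z["p"],z["d"];P=cloud(d,camera_model("top"))
L=(P[...,:2]-[610.6,45.4]);a=L@ex;b=L@ey
q=(np.abs(b)<60)&(P[...,2]>118)&(P[...,2]<132)&(a>35)&(d>0)
print("lintel top z",r(np.median(P[q][:,2])),"front dist from neck",r(np.percentile(a[q],[1,5,50])))
for bb in(-60,-45,45,60):
    m=q&(abs(b-bb)<6);print(bb,r(np.percentile(a[m],[2,10])))
v,u=np.mgrid[:384,:512]
hd=(abs(a+106)<14)&(abs(b)<60)&(P[...,2]>55)&(P[...,2]<80)&(d>0);print("bar",r(np.median(a[hd])),r([b[hd].min(),b[hd].max()]),r(np.median(P[hd],0)))
z=np.load("scene0.npz");p,d=z["p"],z["d"];P=cloud(d,camera_model("scene"))
m=(np.hypot(P[...,0]-550,P[...,1]+153)<65)&(P[...,2]>19)&(P[...,2]<32)&(d>0)
print("rest scene",m.sum(),circ(P[m]),cv2.minEnclosingCircle(P[m][:,:2].astype(np.float32)))
L=(P[...,:2]-[610.6,45.4]);a=L@ex;b=L@ey
m=(abs(a+71)<15)&(P[...,2]>50)&(P[...,2]<95)&(abs(b)<65)&(d>0);print("panel scene a",r(np.percentile(a[m],[5,50,95])))
z=np.load("top0.npz");cv2.imwrite("pics/crop.png",cv2.resize(z["p"][90:220,250:430,::-1],None,fx=4,fy=4,interpolation=cv2.INTER_CUBIC))
```

```text
lintel top z 126.9 front dist from neck [54.9, 57.5, 92.7]
-60 [54.9, 62.6]
-45 [55.7, 62.1]
45 [55.9, 61.5]
60 [56.6, 62.8]
bar -105.3 [-53.8, 54.8] [512.8, 5.1, 68.7]
rest scene 180 (array([ 551.49175268, -156.36658588]), np.float64(45.22792610468435)) ((551.4983520507812, -155.7751922607422), 49.20829391479492)
panel scene a [-72.6, -68.9, -61.3]
```

View pics/crop.png

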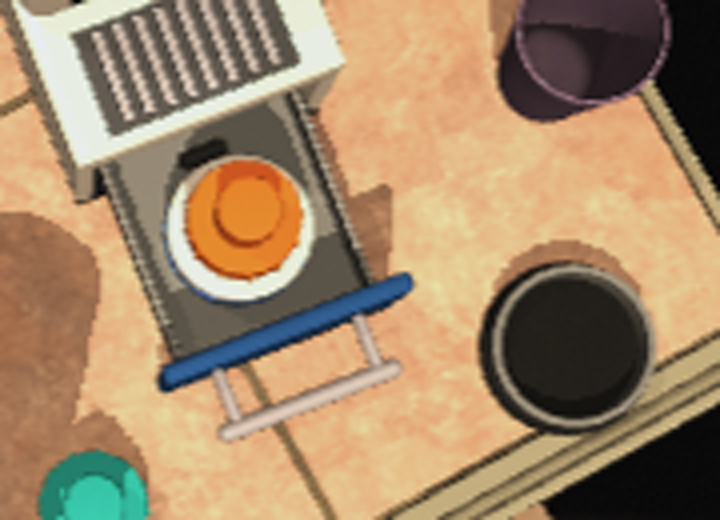

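The crop shows the orange cap on the white cartridge neck inside the drawer, with the knob at top (312,142). The grey-rimmed rest is at top (393,176). Measurements:

| Item | Value | Check |
|---|---|---|
| Knob | (610.6, 45.4), top at z = 126 | Matches the given 126 mm |
| Bar to neck | 105 mm | Given as 106 mm |
| Unit yaw | 22.5° | – |
| Lintel in front of neck | 56 mm | Drawer open about 114 mm |
| Rest | (551, -154) | – |

Emit:
drive_tool --plan '[[[-1,0,0,30,0],[-1,0,0,30,0],[-0.4,18.5,-28.5,0,0],[-0.4,18.5,-28.5,0,0],[-0.4,18.5,-28.5,0,0],[-0.4,18.5,-28.5,0,0],[-0.4,18.5,-28.5,0,0],[-0.4,18.5,-28.5,0,0],[-0.4,18.5,-28.5,0,0],[-0.4,18.5,-28.5,0,0],[-0.4,18.5,-28.5,0,0],[-0.4,18.5,-28.5,0,0],[-0.4,18.5,-28.5,0,0],[-0.4,18.5,-28.5,0,0],[-0.4,18.5,-28.5,0,0],[-0.4,18.5,-28.5,0,0],[-0.4,18.5,-28.5,0,0],[-0.4,18.5,-28.5,0,0],[-0.4,18.5,-28.5,0,0],[-0.4,18.5,-28.5,0,0]]]'

```text
clock: 1.77
position: [610.1, 45.8, 251.6]
ee_rot: [0.974, -0.227, -0.0, 0.0]
contact_force: [0.3, 0.1, 0.5]
gripper_width: 60.0
grasp_force: 0.0
```

Emit:
drive_tool --plan '[[[-0.4,0,0,0,0],[-0.4,0,0,0,0],[-0.4,0,0,0,0]]]'

```text
clock: 2.02
position: [609.4, 47.3, 251.4]
ee_rot: [0.974, -0.228, -0.001, 0.0]
contact_force: [-1.2, 0.3, -0.1]
gripper_width: 59.9
grasp_force: 0.0
```

```bash
cat >> h.py <<'E'
from scipy.spatial.transform import Rotation as Ro
def wrist():
    s=read_state();p,d=get_image("wrist");T=np.eye(4);T[:3,:3]=Ro.from_quat(s["ee_rot"]).as_matrix();T[:3,3]=s["position"]
    return s,p,d,cloud(d,camera_model("wrist"),T)
E
python3 - <<'E'
from h import *
s,p,d,P=wrist();print({k:np.round(v,2).tolist() for k,v in s.items() if k in("position","ee_rot","joints","gripper_width","contact_force")})
cv2.imwrite("pics/w1.png",p[...,::-1])
hsv=cv2.cvtColor(p,cv2.COLOR_RGB2HSV)
m=(hsv[...,0]<16)&(hsv[...,1]>170)&(d>0)&(np.hypot(P[...,0]-610,P[...,1]-45)<45)&(P[...,2]>80)
q=P[m];k=q[q[:,2]>122];print(len(q),len(k),np.percentile(q[:,2],[2,50,98]),cv2.minEnclosingCircle(k[:,:2].astype(np.float32)),np.median(k,0))
E
```

```text
{'joints': [0.34, 0.33, 0.07, -0.0, -1.32, 0.77], 'position': [609.41, 47.25, 251.45], 'ee_rot': [0.97, -0.23, -0.0, 0.0], 'contact_force': [-1.19, 0.33, -0.14], 'gripper_width': 59.88}
2753 1006 [ 89.45969737  97.07055422 127.46763235] ((611.425048828125, 47.376834869384766), 17.869598388671875) [612.25612493  46.91681588 126.26581692]
```

Emit:
drive_tool --plan '[[[-0.4,1.5,-0.5,-30,0],[-0.4,0,0,-30,0],[-0.4,0,0,-30,0],[-0.4,0,0,-25,0],[-0.4,0,0,-20,0],[-0.4,0,0,-10,0],[-0.4,0,0,-8,0],[-0.4,0,0,0,0],[-0.4,0,0,0,0]]]'

```text
clock: 2.82
position: [611.8, 47.4, 100.1]
ee_rot: [0.974, -0.227, 0.001, -0.0]
contact_force: [-0.1, 0.2, 0.9]
gripper_width: 59.7
grasp_force: 0.0
```

Emit:
drive_tool --plan '[[[1,0,0,0,0],[1,0,0,0,0],[1,0,0,0,0],[1,0,0,0,0],[1,0,0,0,0],[1,0,0,0,0]]]'

```text
clock: 3.32
position: [611.4, 46.8, 99.4]
ee_rot: [0.974, -0.227, 0.0, -0.0]
contact_force: [-0.2, 0.5, -0.1]
gripper_width: -0.2
grasp_force: 0.0
```

The fingers shut on nothing, so I'll look before doing anything else.

Run:
```python
from h import *
a,_=get_image("scene");b,_=get_image("top");w,_=get_image("wrist")
f=lambda x:cv2.resize(x,(390,290),interpolation=cv2.INTER_CUBIC)
c=np.vstack([np.hstack([f(a[150:290,210:400]),f(b[90:220,250:425])]),np.hstack([f(w),f(a)])])
cv2.imwrite("pics/chk1.png",c[...,::-1]);print(read_state()["gripper_width"])
```

```text
-0.06330599935938931
```

View pics/chk1.png

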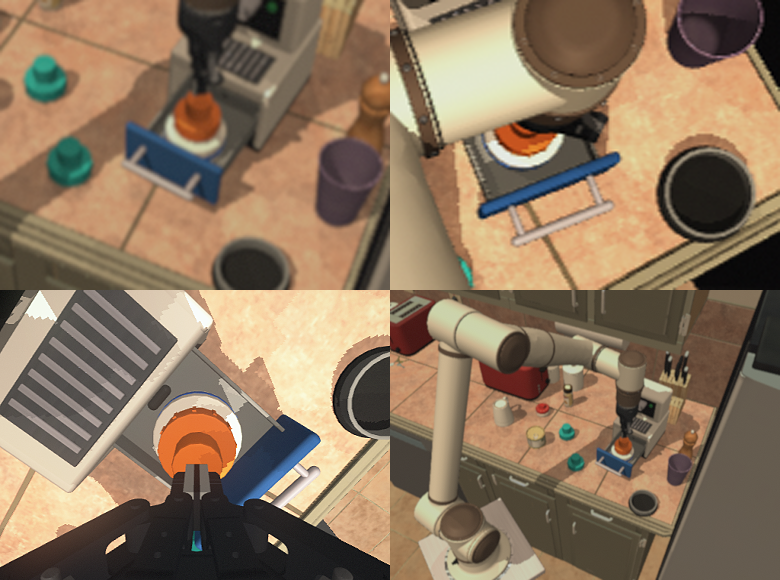

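Run:
```python
from h import *
s,p,d,P=wrist();m=camera_model("wrist");print(np.round(s["position"],1),np.round(s["contact_force"],1))
Mi=np.linalg.inv(m["mount"])
for z in(0,-19,-40):
    c=Mi@[0,0,z,1];print("tcp z",z,"-> px",m["fx"]*c[0]/c[2]+m["cx"],m["fy"]*c[1]/c[2]+m["cy"],"depth",c[2])
hsv=cv2.cvtColor(p,cv2.COLOR_RGB2HSV)
o=(hsv[...,0]<16)&(hsv[...,1]>170)&(d>0)&(np.hypot(P[...,0]-610,P[...,1]-45)<60)&(P[...,2]>60)
q=P[o];print("orange wrist z",np.percentile(q[:,2],[1,50,99]),q.min(0),q.max(0))
for v in range(200,384,12):print(v,[ (int(d[v,u]),*np.round(P[v,u]).astype(int)) for u in(245,257,270)])
p2,d2=get_image("scene");P2=cloud(d2,camera_model("scene"))
hsv=cv2.cvtColor(p2,cv2.COLOR_RGB2HSV)
n=(np.hypot(P2[...,0]-611,P2[...,1]-46)<60)&(d2>0)
k=n&(hsv[...,2]<70)&(P2[...,2]>90)
q=P2[k];q=q[q[:,2].argsort()];print("dark low",np.round(q[:12]))
o=n&(hsv[...,0]<16)&(hsv[...,1]>170)&(P2[...,2]>80);q=P2[o];print("orange scene",np.percentile(q[:,2],[1,50,99]),q.min(0),q.max(0))
cv2.imwrite("pics/w2.png",p[...,::-1])
```

```text
[611.2  46.8  99.1] [-0.2  0.2  1. ]
tcp z 0 -> px 258.5270401402421 215.37341361742216 depth 194.8534185261216
tcp z -19 -> px 258.5435997306097 228.0160032271412 depth 176.636873712079
tcp z -40 -> px 258.56638746804356 245.4135357817112 depth 156.50279786497927
orange wrist z [ 77.30502677  96.85217929 127.38458321] [580.98139271  14.43197677  72.85499859] [644.4863989   78.05810271 153.54998654]
200 [(172, np.int64(629), np.int64(46), np.int64(117)), (168, np.int64(627), np.int64(40), np.int64(122)), (171, np.int64(623), np.int64(34), np.int64(119))]
212 [(164, np.int64(626), np.int64(47), np.int64(127)), (164, np.int64(623), np.int64(42), np.int64(127)), (165, np.int64(620), np.int64(36), np.int64(126))]
224 [(167, np.int64(619), np.int64(51), np.int64(126)), (167, np.int64(617), np.int64(45), np.int64(126)), (167, np.int64(614), np.int64(39), np.int64(126))]
236 [(143, np.int64(623), np.int64(48), np.int64(149)), (143, np.int64(620), np.int64(43), np.int64(150)), (144, np.int64(618), np.int64(38), np.int64(149))]
248 [(132, np.int64(623), np.int64(47), np.int64(161)), (133, np.
[... 1472 characters left out ...]
p.int64(40), np.int64(218))]
368 [(74, np.int64(622), np.int64(45), np.int64(222)), (74, np.int64(620), np.int64(43), np.int64(221)), (74, np.int64(619), np.int64(40), np.int64(221))]
380 [(71, np.int64(621), np.int64(45), np.int64(225)), (72, np.int64(620), np.int64(43), np.int64(224)), (71, np.int64(619), np.int64(40), np.int64(224))]
dark low [[604.  42. 147.]
 [605.  43. 149.]
 [611.  34. 150.]
 [606.  36. 150.]
 [608.  35. 151.]
 [605.  53. 152.]
 [618.  34. 153.]
 [602.  50. 153.]
 [604.  42. 154.]
 [612.  31. 156.]
 [600.  34. 156.]
 [607.  34. 157.]]
orange scene [ 80.84534204  95.46912781 127.97638342] [580.07399621   9.69544739  80.34678051] [642.98376977  73.24799028 144.01805214]
```

View pics/w2.png

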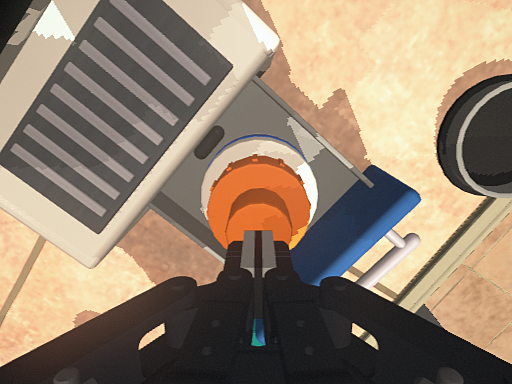

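The picture shows the shut fingertips at about (258,231), hovering above the knob. Both cameras put the tips at z≈146 while the reported TCP is z≈99. So the real tips sit about 46 mm behind the stated TCP, with no lateral offset, and the cap hasn't moved. I'll plan with tip z = TCP z + 46: reopen, go down in steps and watch the force.

Emit:
drive_tool --plan '[[[-0.4,0,0,0,0],[-0.4,0,0,0,0],[-0.4,0,0,0,0],[-0.4,0,0,0,0],[-0.4,0,0,0,0],[-0.4,0,0,-12,0],[-0.4,0,0,-12,0],[-0.4,0,0,-8,0],[-0.4,0,0,-6,0],[-0.4,0,0,0,0],[-0.4,0,0,0,0]]]'

```text
clock: 4.48
position: [611.4, 46.8, 61.0]
ee_rot: [0.974, -0.227, -0.0, 0.0]
contact_force: [0.8, 0.4, 0.9]
gripper_width: 59.8
grasp_force: 0.0
```

Emit:
drive_tool --plan '[[[-0.4,0,0,-4,0],[-0.4,0,0,-4,0],[-0.4,0,0,0,0],[-0.4,0,0,0,0]]]'

```text
clock: 4.82
position: [611.1, 46.8, 53.0]
ee_rot: [0.974, -0.227, -0.0, 0.0]
contact_force: [-0.5, -0.1, 0.3]
gripper_width: 59.7
grasp_force: 0.0
```

Run:
```python
from h import *
s,p,d,P=wrist();print(np.round(s["position"],1),np.round(s["contact_force"],1),s["gripper_width"])
sc,d2=get_image("scene");P2=cloud(d2,camera_model("scene"))
hsv=cv2.cvtColor(sc,cv2.COLOR_RGB2HSV)
k=(np.hypot(P2[...,0]-611,P2[...,1]-46)<60)&(d2>0)&(hsv[...,2]<70)&(P2[...,2]>85);q=P2[k];q=q[q[:,2].argsort()];print("dark low",np.round(q[:10]))
c=np.hstack([cv2.resize(p,(400,300)),cv2.resize(sc[160:250,250:370],(400,300),interpolation=cv2.INTER_CUBIC)])
cv2.imwrite("pics/chk2.png",c[...,::-1])
```

```text
[611.1  46.8  53. ] [-0.5 -0.1  0.3] 59.722660794919065
dark low [[618.  78. 103.]
 [596.  10. 106.]
 [620.  76. 108.]
 [621.  74. 109.]
 [623.  76. 109.]
 [616.  77. 110.]
 [620.  77. 111.]
 [595.   5. 112.]
 [590.   8. 113.]
 [588.   9. 114.]]
```

View pics/chk2.png

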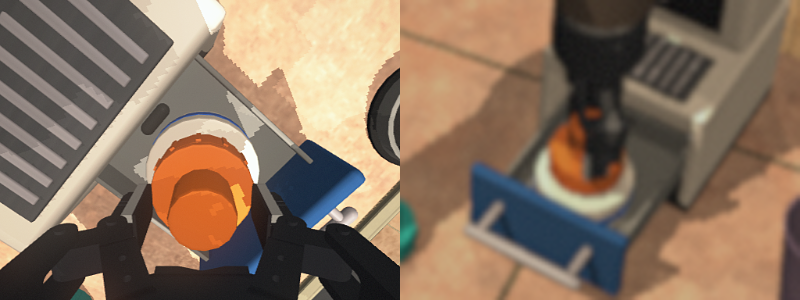

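The knob now sits between the open fingers (wrist half, about (205,215)), with the tips at z≈105. Closing.

Emit:
drive_tool --plan '[[[1,0,0,0,0],[1,0,0,0,0],[1,0,0,0,0],[1,0,0,0,0],[1,0,0,0,0],[1,0,0,0,0]]]'

```text
clock: 5.42
position: [613.7, 46.9, 56.1]
ee_rot: [0.974, -0.227, 0.003, -0.001]
contact_force: [-0.5, -0.4, 7.6]
gripper_width: 34.3
grasp_force: 60.9
```

Emit:
drive_tool --plan '[[[1,0,0,5,0],[1,0,0,8,0],[1,0,0,10,0],[1,0,0,10,0],[1,0,0,12,0],[1,0,0,15,0],[1,0,0,15,0],[1,0,0,10,0],[1,0,0,0,0],[1,0,0,0,0],[1,0,0,0,0]]]'

```text
clock: 6.33
position: [610.5, 46.8, 137.3]
ee_rot: [0.974, -0.228, -0.001, 0.0]
contact_force: [-0.7, 0.1, -0.9]
gripper_width: 34.4
grasp_force: 60.3
```

Run:
```python
from h import *
for n in("scene","wrist"):
    if n=="scene": p,d=get_image(n);P=cloud(d,camera_model(n))
    else: s,p,d,P=wrist()
    hsv=cv2.cvtColor(p,cv2.COLOR_RGB2HSV)
    o=(hsv[...,0]<16)&(hsv[...,1]>170)&(d>0)&(np.hypot(P[...,0]-612,P[...,1]-46)<60)&(P[...,2]>80)
    q=P[o];print(n,len(q),np.round([np.percentile(q,t,axis=0) for t in(1,50,99)],1).tolist())
print(np.round(s["position"],1),np.round(s["contact_force"],1),s["gripper_width"],s["grasp_force"])
b,_=get_image("scene")
w=cv2.resize(p,(400,300));cv2.imwrite("pics/chk3.png",np.hstack([w,cv2.resize(b[130:280,240:440],(400,300),interpolation=cv2.INTER_CUBIC)])[...,::-1])
```

```text
scene 275 [[579.9, -3.6, 156.0], [595.9, 30.9, 174.6], [632.1, 71.8, 230.6]]
wrist 12160 [[595.9, 16.8, 157.4], [621.5, 42.3, 195.4], [641.8, 67.8, 208.3]]
[610.5  46.7 137. ] [ 0.4 -0.  -0.3] 34.38102169230424 60.34384896061965
```

View pics/chk3.png

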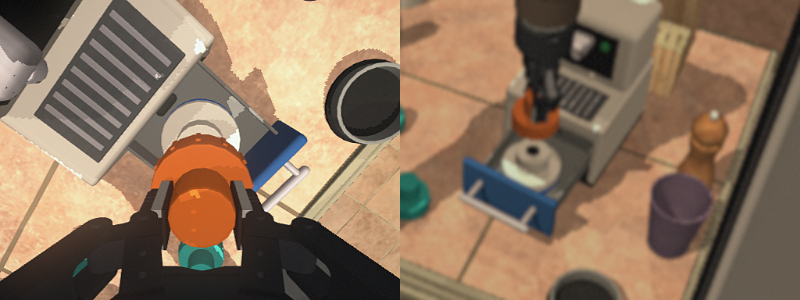

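The cap is held level and off the neck (wrist (195,215)), with its lower edge at about TCP + 15 mm. Now carrying it over the rest.

Emit:
drive_tool --plan '[[[1,-3,-10,0,0],[1,-6,-20,0,0],[1,-6,-20,0,0],[1,-6,-20,0,0],[1,-6,-20,0,0],[1,-6,-20,0,0],[1,-6,-20,0,0],[1,-6,-20,0,0],[1,-6,-20,0,0],[1,-6,-20,0,0],[1,-2.5,-11,0,0],[1,0,0,0,0],[1,0,0,0,0],[1,0,0,0,0],[1,0,0,0,0]]]'

```text
clock: 7.73
position: [552.0, -153.4, 138.0]
ee_rot: [0.974, -0.227, -0.0, -0.0]
contact_force: [0.3, 0.4, -2.0]
gripper_width: 35.0
grasp_force: 60.4
```

Run:
```python
from h import *
s,p,d,P=wrist();print(np.round(s["position"],1),np.round(s["contact_force"],1),s["gripper_width"])
c=s["position"][:2]
m=(d>0)&(P[...,2]>18)&(P[...,2]<30)&(np.hypot(P[...,0]-551,P[...,1]+154.5)<60)
q=P[m];print("rim",len(q),circ(q),q.min(0),q.max(0),np.median(q[:,2]))
hsv=cv2.cvtColor(p,cv2.COLOR_RGB2HSV)
o=(hsv[...,0]<16)&(hsv[...,1]>170)&(d>0)&(P[...,2]>140)
q=P[o]-[*c,0];zt=np.percentile(q[:,2],90);k=q[q[:,2]>zt-6]
print("cap z",np.percentile(q[:,2],[1,50,90,99]),"knob xy rel",cv2.minEnclosingCircle(k[:,:2].astype(np.float32)))
A=np.c_[k[:,:2],np.ones(len(k))];print("knob top plane",np.linalg.lstsq(A,k[:,2],rcond=None)[0])
```

```text
[ 552.  -153.4  138. ] [ 0.3  0.4 -2. ] 34.95934493046646
rim 1081 (array([ 551.67750035, -152.27813476]), np.float64(44.67668608448227)) [ 515.47130121 -199.39366043   18.19349059] [ 598.75452101 -104.90804205   26.34860878] 24.101703801527208
cap z [157.02225024 184.22710714 208.44211177 209.2486365 ] knob xy rel ((1.1030044555664062, 1.1328363418579102), 20.998804092407227)
knob top plane [-4.40432011e-02  2.72076673e-02  2.07906102e+02]
```

Emit:
drive_tool --plan '[[[1,-1.5,-1,-15,0],[1,0,0,-25,0],[1,0,0,-25,0],[1,0,0,-25,0],[1,0,0,-20,0],[1,0,0,-15,0],[1,0,0,-8,0],[1,0,0,-5,0],[1,0,0,0,0],[1,0,0,0,0],[1,0,0,0,0]]]'

```text
clock: 8.7
position: [551.3, -155.1, 1.3]
ee_rot: [0.974, -0.227, 0.001, -0.0]
contact_force: [0.9, -0.7, -1.1]
gripper_width: 34.7
grasp_force: 60.4
```

Emit:
drive_tool --plan '[[[1,0,0,-2,0],[1,0,0,-2,0],[1,0,0,0,0],[1,0,0,0,0]]]'

```text
clock: 9.03
position: [550.2, -155.2, -3.8]
ee_rot: [0.974, -0.227, 0.0, -0.0]
contact_force: [0.7, -0.8, -1.0]
gripper_width: 34.3
grasp_force: 60.4
```

Emit:
drive_tool --plan '[[[1,0,0,-1.5,0],[1,0,0,-1.5,0],[1,0,0,0,0],[1,0,0,0,0]]]'

```text
clock: 9.37
position: [550.1, -155.2, -7.1]
ee_rot: [0.974, -0.227, -0.0, 0.0]
contact_force: [-0.1, -0.4, -0.4]
gripper_width: 34.6
grasp_force: 60.4
```

Emit:
drive_tool --plan '[[[1,0,0,-1,0],[1,0,0,-1,0],[1,0,0,0,0]]]'

```text
clock: 9.62
position: [550.4, -155.2, -7.8]
ee_rot: [0.974, -0.227, 0.0, 0.0]
contact_force: [-2.2, 0.7, 5.9]
gripper_width: 34.7
grasp_force: 61.9
```

Floor contact at 6 N. Release and rise.

Emit:
drive_tool --plan '[[[-0.4,0,0,0,0],[-0.4,0,0,0,0],[-0.4,0,0,0,0],[-0.4,0,0,0,0],[-0.4,0,0,10,0],[-0.4,0,0,20,0],[-0.4,0,0,30,0],[-0.4,0,0,35,0],[-0.4,0,0,35,0],[-0.4,0,0,20,0],[-0.4,0,0,0,0],[-0.4,0,0,0,0]]]'

```text
clock: 10.62
position: [551.0, -155.1, 143.2]
ee_rot: [0.974, -0.227, 0.002, -0.001]
contact_force: [-0.7, -0.4, -0.8]
gripper_width: 59.5
grasp_force: 0.0
```

Run:
```python
from h import *
s,p,d,P=wrist();print(np.round(s["position"],1),np.round(s["ee_rot"],3),s["gripper_width"])
hsv=cv2.cvtColor(p,cv2.COLOR_RGB2HSV)
o=(hsv[...,0]<16)&(hsv[...,1]>170)&(d>0)&(np.hypot(P[...,0]-551,P[...,1]+154)<50)
q=P[o];print("cap z",np.percentile(q[:,2],[1,50,99]));k=q[q[:,2]>58];print(len(k),cv2.minEnclosingCircle(k[:,:2].astype(np.float32)))
sc,d2=get_image("scene");P2=cloud(d2,camera_model("scene"))
ex=np.array([.9239,.3827]);ey=np.array([-ex[1],ex[0]])
for n,pp,dd,Q in(("scene",sc,d2,P2),("wrist",p,d,P)):
    L=Q[...,:2]-[611,46.3];a=L@ex;b=L@ey
    m=(abs(a+106)<16)&(abs(b)<60)&(Q[...,2]>58)&(Q[...,2]<76)&(dd>0)
    if m.sum()>10:print(n,"bar",m.sum(),np.median(a[m]),np.percentile(b[m],[2,98]),np.median(Q[m],0))
cv2.imwrite("pics/chk4.png",np.hstack([cv2.resize(p,(400,300)),cv2.resize(sc[160:310,240:440],(400,300),interpolation=cv2.INTER_CUBIC)])[...,::-1])
```

```text
[ 551.  -155.1  143.2] [ 0.974 -0.227  0.002 -0.001] 59.52476454557821
cap z [ 6.41529456 32.57265343 63.2765764 ]
363 ((550.3577270507812, -153.93106079101562), 18.012842178344727)
scene bar 167 -105.7647100359991 [-55.67251845  47.45670569] [ 5.16899285e+02 -3.32350373e-01  6.58356955e+01]
wrist bar 639 -101.29127117249057 [-53.92973869   2.21244186] [529.5798271  -25.62031845  68.95964739]
```

View pics/chk4.png

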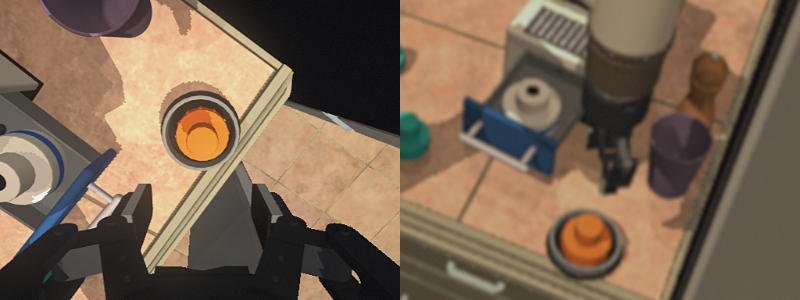

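The cap stands upright in the rest (wrist (200,130), top at z≈62, lower edge at z≈6). Next is the bar at (513, 5.5): turn -41.3° so the fingers close along the drawer axis.

Emit:
drive_tool --plan '[[[-0.4,0,0,0,-6.88],[0.4,-3.8,16,0,-6.88],[0.4,-3.8,16,0,-6.88],[0.4,-3.8,16,0,-6.88],[0.4,-3.8,16,0,-6.88],[0.4,-3.8,16,0,-6.9],[0.4,-3.8,16,0,0],[0.4,-3.8,16,0,0],[0.4,-3.8,16,0,0],[0.4,-3.8,16,0,0],[0.4,-3.8,16,0,0],[0.4,0,0,-20,0],[0.4,0,0,-25,0],[0.4,0,0,0,0],[0.4,0,0,0,0],[0.4,0,0,0,0]]]'

```text
clock: 12.05
position: [512.6, 4.6, 96.3]
ee_rot: [0.831, -0.556, 0.0, 0.0]
contact_force: [0.2, 0.5, 0.8]
gripper_width: 25.5
grasp_force: 0.0
```

Run:
```python
from h import *
s,p,d,P=wrist();print(np.round(s["position"],1),np.round(s["contact_force"],1),s["gripper_width"])
R=Ro.from_quat(s["ee_rot"]).as_matrix();print("tool x deg",np.degrees(np.arctan2(R[1,0],R[0,0])))
ex=np.array([.9239,.3827]);ey=np.array([-ex[1],ex[0]])
L=P[...,:2]-s["position"][:2];a=L@ex;b=L@ey
m=(abs(a)<18)&(abs(b)<60)&(P[...,2]>66)&(P[...,2]<74)&(d>0);print("bar rel tool",m.sum(),np.percentile(a[m],[5,50,95]),np.percentile(b[m],[2,98]),np.median(P[m][:,2]))
m=(a>15)&(a<50)&(abs(b)<60)&(P[...,2]>88)&(P[...,2]<98)&(d>0);print("panel top rel",m.sum(),np.percentile(a[m],[2,50,98]),P[m][:,2].max())
cv2.imwrite("pics/chk5.png",p[...,::-1])
```

```text
[512.6   4.6  96.3] [0.2 0.5 0.8] 25.52523703465048
tool x deg -67.56984733470858
bar rel tool 2538 [-1.41599942  3.65758713 13.5872377 ] [-51.07001074  50.79793188] 68.94798778925806
panel top rel 3069 [37.92525857 43.04650877 49.29084076] 96.31301733609774
```

View pics/chk5.png

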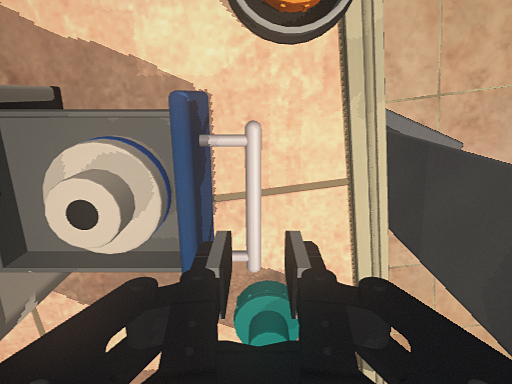

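The bar is between the fingers (image column 254, finger middle 262). I'll shift about 2 mm toward the unit and descend. The teal look-alike at (265,312) lies well below and isn't in the way.

Run:
```python
from h import *
# teal look-alike: where is it relative to the closing path?
z=np.load("top0.npz");p,d=z["p"],z["d"];P=cloud(d,camera_model("top"));h=cv2.cvtColor(p,cv2.COLOR_RGB2HSV)
v,u=np.mgrid[:384,:512];m=(h[...,0]>75)&(h[...,0]<95)&(h[...,1]>120)&(np.hypot(u-273,v-216)<22)&(d>0)
print(np.round(P[m].min(0)),np.round(P[m].max(0)))
```

```text
[421.  93.   2.] [482. 155.  61.]
```

Emit:
drive_tool --plan '[[[0.4,2,1,-20,0],[0.4,0,0,-20,0],[0.4,0,0,-15,0],[0.4,0,0,0,0],[0.4,0,0,0,0]]]'

```text
clock: 12.52
position: [514.8, 5.7, 41.7]
ee_rot: [0.831, -0.556, 0.0, 0.0]
contact_force: [0.3, 1.2, 1.1]
gripper_width: 25.6
grasp_force: 0.0
```

Emit:
drive_tool --plan '[[[0.4,0,0,-8,0],[0.4,0,0,-8,0],[0.4,0,0,-8,0],[0.4,0,0,-6,0],[0.4,0,0,0,0],[0.4,0,0,0,0]]]'

```text
clock: 13.02
position: [515.0, 6.1, 11.3]
ee_rot: [0.831, -0.556, 0.001, -0.0]
contact_force: [-0.4, 0.5, 1.1]
gripper_width: 25.7
grasp_force: 0.4
```

Emit:
drive_tool --plan '[[[1,0,0,0,0],[1,0,0,0,0],[1,0,0,0,0],[1,0,0,0,0]]]'

```text
clock: 13.35
position: [514.6, 6.0, 11.1]
ee_rot: [0.831, -0.556, 0.0, -0.0]
contact_force: [1.2, 0.6, 1.3]
gripper_width: 8.6
grasp_force: 58.5
```

Bar gripped. Push about 90 mm along (0.924, 0.383), then creep through the detent.

Emit:
drive_tool --plan '[[[1,2.31,0.96,0,0],[1,4.62,1.91,0,0],[1,4.62,1.91,0,0],[1,4.62,1.91,0,0],[1,4.62,1.91,0,0],[1,4.62,1.91,0,0],[1,4.62,1.91,0,0],[1,4.62,1.91,0,0],[1,4.62,1.91,0,0],[1,4.62,1.91,0,0],[1,4.62,1.91,0,0],[1,4.62,1.91,0,0],[1,4.62,1.91,0,0],[1,4.62,1.91,0,0],[1,4.62,1.91,0,0],[1,4.62,1.91,0,0],[1,4.62,1.91,0,0],[1,4.62,1.91,0,0],[1,2.31,0.96,0,0],[1,0,0,0,0]]]'

```text
clock: 15.02
position: [598.7, 40.8, 11.1]
ee_rot: [0.831, -0.556, 0.001, -0.001]
contact_force: [0.0, 1.9, 2.8]
gripper_width: 9.1
grasp_force: 58.8
```

Emit:
drive_tool --plan '[[[1,1.85,0.77,0,0],[1,1.85,0.77,0,0],[1,1.85,0.77,0,0],[1,1.85,0.77,0,0],[1,1.85,0.77,0,0],[1,0,0,0,0],[1,0,0,0,0]]]'

```text
clock: 15.6
position: [605.9, 43.8, 11.1]
ee_rot: [0.831, -0.556, -0.001, 0.001]
contact_force: [-3.1, 0.8, 7.3]
gripper_width: 8.6
grasp_force: 59.2
```

Emit:
drive_tool --plan '[[[1,0.92,0.38,0,0],[1,0.92,0.38,0,0],[1,0.92,0.38,0,0],[1,0.92,0.38,0,0],[1,0.92,0.38,0,0],[1,0,0,0,0]]]'

```text
clock: 16.1
position: [608.4, 44.9, 11.1]
ee_rot: [0.831, -0.556, -0.002, 0.003]
contact_force: [-7.2, -0.7, 9.2]
gripper_width: 8.5
grasp_force: 59.5
```

Emit:
drive_tool --plan '[[[1,0.92,0.38,0,0],[1,0.92,0.38,0,0],[1,0.92,0.38,0,0],[1,0.92,0.38,0,0],[1,0,0,0,0]]]'

```text
clock: 16.52
position: [611.6, 46.2, 11.1]
ee_rot: [0.831, -0.557, -0.002, 0.003]
contact_force: [-10.2, -1.9, 10.0]
gripper_width: 8.5
grasp_force: 61.9
```

Emit:
drive_tool --plan '[[[1,0.92,0.38,0,0],[1,0.92,0.38,0,0],[1,0.92,0.38,0,0],[1,0,0,0,0]]]'

```text
clock: 16.85
position: [611.2, 46.2, 11.2]
ee_rot: [0.831, -0.557, -0.004, 0.005]
contact_force: [-18.7, -3.4, 15.0]
gripper_width: 8.9
grasp_force: 62.3
```

Force is rising with no further travel. I'll check whether the drawer is home or something is blocking it.

Run:
```python
from h import *
s,p,d,P=wrist();print(np.round(s["position"],1),np.round(s["contact_force"],1),np.round(s["wrist_torque"],2))
sc,d2=get_image("scene");P2=cloud(d2,camera_model("scene"))
ex=np.array([.9239,.3827]);ey=np.array([-ex[1],ex[0]])
for n,pp,dd,Q in(("scene",sc,d2,P2),("wrist",p,d,P)):
    h=cv2.cvtColor(pp,cv2.COLOR_RGB2HSV);L=Q[...,:2]-s["position"][:2];a=L@ex;b=L@ey
    m=(h[...,0]>100)&(h[...,0]<125)&(h[...,1]>140)&(dd>0)&(abs(b)<75)&(abs(a-35)<40)&(Q[...,2]>20)&(Q[...,2]<100)
    if m.sum()>5: print(n,"panel",m.sum(),np.percentile(a[m],[5,50,95]))
    m=(dd>0)&(abs(b)<75)&(Q[...,2]>119)&(Q[...,2]<130)&(a>20)&(a<90)&(h[...,1]<60)&(h[...,2]>110)
    if m.sum()>5: print(n,"lintel top",m.sum(),np.percentile(a[m],[1,5,50]))
cv2.imwrite("pics/chk6.png",np.hstack([cv2.resize(p,(400,300)),cv2.resize(sc[130:265,250:430],(400,300),interpolation=cv2.INTER_CUBIC)])[...,::-1])
```

```text
[611.2  46.2  11.2] [-18.7  -3.4  15. ] [-0.59  3.39  0.24]
scene panel 43 [32.40224823 36.28015032 39.32914818]
scene lintel top 6 [55.91939506 56.12221912 59.03869199]
wrist panel 5569 [35.71362536 39.69461266 68.69586974]
wrist lintel top 7990 [53.63807638 54.14419939 56.14543547]
```

View pics/chk6.png

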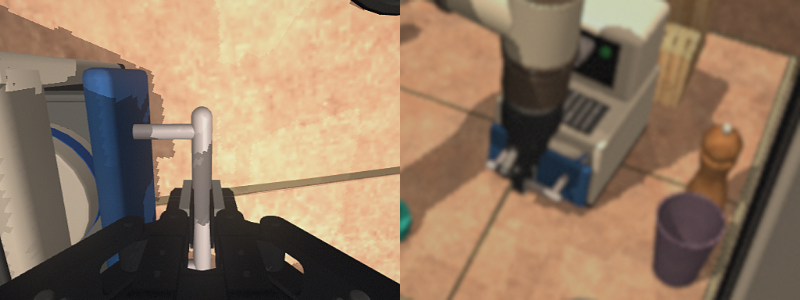

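The panel sits about 6 mm from home: the lintel front is 54 mm from the bar and should be 48. The up-and-back force suggests the gripper's linkage on the unit side bears on the lintel edge. I'll back off, release, turn 90° so the linkage lies along the front, and push the bar with shut fingertips.

Emit:
drive_tool --plan '[[[1,-1.85,-0.77,0,0],[1,-1.85,-0.77,0,0],[1,-1.85,-0.77,0,0],[1,-1.85,-0.77,0,0],[1,-1.85,-0.77,0,0],[1,-1.85,-0.77,0,0],[1,-1.85,-0.77,0,0],[1,0,0,0,0],[1,0,0,0,0]]]'

```text
clock: 17.7
position: [604.4, 43.2, 11.2]
ee_rot: [0.831, -0.556, -0.0, 0.0]
contact_force: [-0.2, 1.9, 3.2]
gripper_width: 8.7
grasp_force: 62.7
```

Emit:
drive_tool --plan '[[[0.4,0,0,0,0],[0.4,0,0,0,0],[0.4,0,0,0,0],[0.4,0,0,10,0],[0.4,0,0,15,0],[0.4,0,0,20,0],[0.4,0,0,25,0],[0.4,0,0,20,0],[0.4,0,0,0,0],[0.4,0,0,0,0]]]'

```text
clock: 18.53
position: [606.0, 43.6, 103.1]
ee_rot: [0.831, -0.556, 0.001, -0.002]
contact_force: [-0.1, -0.1, -0.5]
gripper_width: 25.6
grasp_force: 0.0
```

Emit:
drive_tool --plan '[[[1,-6.2,-2.6,0,6.92],[1,-6.2,-2.6,0,6.92],[1,-6.2,-2.6,0,6.92],[1,-6.2,-2.6,0,6.92],[1,-6.2,-2.6,0,6.92],[1,-6.2,-2.6,0,6.92],[1,0,0,0,6.92],[1,0,0,0,6.92],[1,0,0,0,6.92],[1,0,0,0,6.92],[1,0,0,0,6.92],[1,0,0,0,6.92],[1,0,0,0,6.96],[1,0,0,0,0],[1,0,0,0,0],[1,0,0,0,0]]]'

```text
clock: 19.87
position: [567.3, 27.6, 100.6]
ee_rot: [0.981, 0.193, -0.001, 0.0]
contact_force: [-0.4, 0.5, 0.8]
gripper_width: -0.2
grasp_force: 0.0
```

Run:
```python
from h import *
s,p,d,P=wrist();print(np.round(s["position"],1),np.round(s["ee_rot"],3),np.round(s["joints"],2),s["gripper_width"])
ex=np.array([.9239,.3827]);ey=np.array([-ex[1],ex[0]])
h=cv2.cvtColor(p,cv2.COLOR_RGB2HSV);L=P[...,:2]-s["position"][:2];a=L@ex;b=L@ey
m=(d>0)&(abs(b)<60)&(a>12)&(a<60)&(P[...,2]>64)&(P[...,2]<74)&(h[...,1]<90)&(h[...,2]>110);print("bar",m.sum(),np.percentile(a[m],[2,25,50,75,98]),np.percentile(b[m],[1,99]))
m=(h[...,0]>100)&(h[...,0]<125)&(h[...,1]>140)&(d>0)&(abs(b)<75)&(a>0)&(a<130)&(P[...,2]>85)&(P[...,2]<100);print("panel top",m.sum(),np.percentile(a[m],[2,50,98]))
m=(d>0)&(abs(b)<70)&(P[...,2]>120)&(P[...,2]<130)&(a>50)&(a<150);print("lintel",m.sum(),np.percentile(a[m],[1,5]))
```

```text
[567.3  27.6 100.6] [ 0.981  0.193 -0.001  0.   ] [ 0.33  0.37 -0.26 -0.   -0.94  1.63] -0.18097908601197432
bar 2643 [38.41025485 41.18851966 43.80176014 46.28175101 58.19774432] [-50.83608095  53.54201305]
panel top 1363 [78.04615282 84.10406359 88.54503142]
lintel 7618 [101.76388363 102.14667387]
```

Bar 43 mm ahead, and the drawer about 11 mm open. Lower the shut tips to z≈51 in front of the bar, then creep forward.

Emit:
drive_tool --plan '[[[1,0,0,-20,0],[1,0,0,-25,0],[1,0,0,-25,0],[1,0,0,-16,0],[1,0,0,-10,0],[1,0,0,0,0],[1,0,0,0,0],[1,4.62,1.91,0,0],[1,4.62,1.91,0,0],[1,4.62,1.91,0,0],[1,2.77,1.15,0,0],[1,0,0,0,0],[1,0,0,0,0]]]'

```text
clock: 21.0
position: [584.4, 34.7, 5.3]
ee_rot: [0.981, 0.194, 0.0, -0.0]
contact_force: [-0.1, -0.2, -0.5]
gripper_width: -0.1
grasp_force: 0.0
```

Emit:
drive_tool --plan '[[[1,0.92,0.38,0,0],[1,0.92,0.38,0,0],[1,0.92,0.38,0,0],[1,0.92,0.38,0,0],[1,0.92,0.38,0,0],[1,0.92,0.38,0,0],[1,0.92,0.38,0,0],[1,0.92,0.38,0,0],[1,0,0,0,0]]]'

```text
clock: 21.75
position: [591.6, 37.6, 5.0]
ee_rot: [0.981, 0.194, -0.0, 0.0]
contact_force: [0.3, -0.3, 0.5]
gripper_width: 0.0
grasp_force: 0.0
```

Emit:
drive_tool --plan '[[[1,0.46,0.19,0,0],[1,0.46,0.19,0,0],[1,0.46,0.19,0,0],[1,0.46,0.19,0,0],[1,0.46,0.19,0,0],[1,0.46,0.19,0,0],[1,0,0,0,0]]]'

```text
clock: 22.33
position: [591.8, 37.7, 4.9]
ee_rot: [0.981, 0.194, -0.003, 0.0]
contact_force: [-6.8, -1.7, 4.2]
gripper_width: -0.1
grasp_force: 3.4
```

Emit:
drive_tool --plan '[[[1,0.46,0.19,0,0],[1,0.46,0.19,0,0],[1,0.46,0.19,0,0],[1,0.46,0.19,0,0],[1,0.46,0.19,0,0],[1,0.46,0.19,0,0],[1,0.46,0.19,0,0],[1,0.46,0.19,0,0],[1,0,0,0,0]]]'

```text
clock: 23.08
position: [595.3, 39.2, 4.8]
ee_rot: [0.981, 0.194, -0.003, 0.0]
contact_force: [-6.0, -2.7, 3.4]
gripper_width: -0.1
grasp_force: 3.2
```

Emit:
drive_tool --plan '[[[1,0.46,0.19,0,0],[1,0.46,0.19,0,0],[1,0.46,0.19,0,0],[1,0.46,0.19,0,0],[1,0.46,0.19,0,0],[1,0.46,0.19,0,0],[1,0,0,0,0]]]'

```text
clock: 23.67
position: [601.0, 41.5, 4.9]
ee_rot: [0.981, 0.194, 0.0, -0.0]
contact_force: [-1.8, -1.0, 0.2]
gripper_width: 0.1
grasp_force: 1.1
```

Force has dropped, so the drawer is past the detent. Measuring what's left.

```bash
cat > meas.py <<'E'
from h import *
s,p,d,P=wrist();print(np.round(s["position"],1),np.round(s["contact_force"],1))
ex=np.array([.9239,.3827]);ey=np.array([-ex[1],ex[0]])
h=cv2.cvtColor(p,cv2.COLOR_RGB2HSV);L=P[...,:2]-s["position"][:2];a=L@ex;b=L@ey
m=(h[...,0]>100)&(h[...,0]<125)&(h[...,1]>140)&(d>0)&(abs(b)<75)&(a>0)&(a<130)&(P[...,2]>70)&(P[...,2]<100);print("panel",m.sum(),np.percentile(a[m],[2,50,98]))
m=(d>0)&(abs(b)<70)&(P[...,2]>120)&(P[...,2]<130)&(a>30)&(a<150);print("lintel",m.sum(),np.percentile(a[m],[1,5]))
m=(d>0)&(abs(b)<60)&(a>8)&(a<45)&(P[...,2]>64)&(P[...,2]<74)&(h[...,1]<90)&(h[...,2]>110);print("bar",m.sum(),np.percentile(a[m],[2,25,50,75]) if m.any() else 0)
E
python3 meas.py
```

```text
[601.   41.5   4.9] [-1.8 -1.   0.2]
panel 5745 [51.06158525 57.33280434 62.14741198]
lintel 63019 [65.62962881 66.79341798]
bar 8494 [11.61198258 15.79926528 18.75254077 21.13176205]
```

Emit:
drive_tool --plan '[[[1,0.46,0.19,0,0],[1,0.46,0.19,0,0],[1,0.46,0.19,0,0],[1,0.46,0.19,0,0],[1,0,0,0,0]]]'

```text
clock: 24.13
position: [602.7, 42.2, 5.0]
ee_rot: [0.981, 0.194, 0.0, -0.0]
contact_force: [-1.0, -0.3, -1.3]
gripper_width: -0.2
grasp_force: 0.8
```

Emit:
drive_tool --plan '[[[1,0.46,0.19,0,0],[1,0.46,0.19,0,0],[1,0.46,0.19,0,0],[1,0.46,0.19,0,0],[1,0,0,0,0]]]'

```text
clock: 24.55
position: [602.9, 42.3, 4.9]
ee_rot: [0.981, 0.194, -0.002, 0.0]
contact_force: [-5.4, -2.1, 2.5]
gripper_width: -0.0
grasp_force: 2.8
```

Now it's firm against the stop. A little more push to make sure.

Emit:
drive_tool --plan '[[[1,0.92,0.38,0,0],[1,0.92,0.38,0,0],[1,0.92,0.38,0,0],[1,0,0,0,0],[1,0,0,0,0]]]'

```text
clock: 24.97
position: [602.8, 42.3, 4.9]
ee_rot: [0.981, 0.194, -0.005, 0.0]
contact_force: [-10.3, -2.9, 6.0]
gripper_width: -0.4
grasp_force: 5.5
```

```bash
python3 meas.py
```

```text
[602.8  42.3   4.9] [-10.3  -2.9   6. ]
panel 3562 [51.24170365 55.73598636 59.07487691]
lintel 71000 [63.72919819 65.1660124 ]
bar 8310 [12.42080482 16.31985252 19.15206214 21.48348953]
```

The gap from panel to lintel front is 12.5 mm (13 expected when home), and a 10 N push gives no more travel, so the drawer is home. Retract, lift and verify.

Emit:
drive_tool --plan '[[[1,-2,-0.8,0,0],[1,-5,-2,0,0],[1,-8,-3.3,0,0],[1,-10,-4.1,0,0],[1,-10,-4.1,0,0],[1,0,0,20,0],[1,0,0,30,0],[1,0,0,35,0],[1,0,0,35,0],[1,0,0,30,0],[1,-10,0,0,0],[1,-10,0,0,0],[1,0,0,0,0],[1,0,0,0,0],[1,0,0,0,0]]]'

```text
clock: 26.27
position: [551.8, 29.7, 154.0]
ee_rot: [0.981, 0.194, -0.001, 0.0]
contact_force: [-0.1, -1.0, -0.7]
gripper_width: 0.1
grasp_force: 0.0
```

```bash
sed -i 's/a<130/a<160/;s/a<150/a<190/' meas.py; python3 meas.py
python3 - <<'E'
from h import *
sc,d=get_image("scene");s0=np.load("scene0.npz")["p"];w,_=get_image("wrist")
cv2.imwrite("pics/end.png",np.hstack([cv2.resize(w,(400,300)),cv2.resize(sc[110:320,110:390],(400,300),interpolation=cv2.INTER_CUBIC)])[...,::-1])
E
```

```text
[551.8  29.7 154. ] [-0.1 -1.  -0.7]
panel 686 [103.65852694 109.24028801 114.10493233]
lintel 4130 [115.24410799 115.64031197]
bar 0 0
```

View pics/end.png

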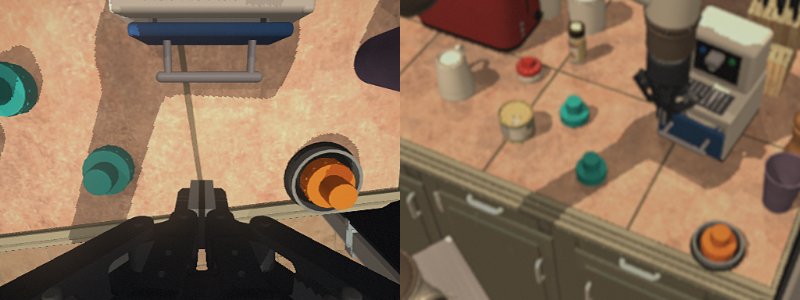

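The drawer is shut flush (wrist (210,32)), the orange cap is upright in the rest (wrist (325,185)), the bystanders are in place, and the gripper is clear of everything.

```bash
python3 -c "
from bench import *
print(job_done())"
```

```text
the job is handed in; nothing more can be done
None
```

The orange cap stands upright in the grey-rimmed rest, the drawer was pushed slowly home through its detent, and the job is handed in at about 26.5 s. On the way, two closing tries went wrong: the real fingertips sit about 46 mm behind the stated TCP, so the first grip closed on air, and the first push stopped about 6 mm short with about 24 N on the gripper, apparently against the lintel.

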